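Swing the bench camera to the jaw model with its control stick

ROBOT

A 6-joint arm with a two-finger parallel gripper is mounted at the origin on the work surface. World frame = base frame: x ahead of the robot, y to its left, z up, the work surface at z = 0. Lengths are in m, angles in rad, forces in N, time in s.
With the tool pointing down it reaches from about 0.325 to 0.775 m from the base axis. Payload 9.3 kg.
Tool frame: the origin (TCP) lies on the centre line of the jaws, within the pads' length; the fingertips stand 11 mm ahead of it and the grasp point (between the pads) lies 8 mm behind it; z points along the fingers, y is the direction in which the jaws open and shut (so a half turn about z gives the same grasp; the last joint's range is limited). The gripper opens to 85 mm and grips with 20 to 120 N. Pads are 22 mm wide; open, the fingers measure 114 mm over their backs; the gripper's body (76 mm by 85 mm) begins 54 mm behind the grasp point. The pads swing forward as they close: fully open they stand 13 mm farther back than shut.
Start: joints at [-1.407, 0.259, 0.021, 1.334, 0, 1.418], TCP at [0.171, -0.523, 0.242] pointing down, gripper open.
Joint ranges: [-3.04, 3.04], [-0.91, 1.82], [-1.04, 1.36], [-1.92, 1.95], [-1.52, 1.45], [-3.14, 3.14]. Speed limits (rad/s): [2.22, 2.22, 2.79, 3.14, 3.14, 3.14].

INTERFACE

Orientations are given as a unit quaternion [w, x, y, z].
In Python, from workcell import ctrl gives the robot as it stands. The module is installed in compiled form; this text tells all that it offers.
- The arm moves only by the shell command python3 -m pendant 'ROWS' [FORCE]. ROWS is JSON, a list of rows, each a list of 5 numbers: the gripper command: -1 is fully open, 1 is shut, values between are in proportion, then the shift along the tool's x, y, z each as a share of 10 cm, from -1 to 1, then the turn about the tool's z as a share of 1.5 rad, from -1 to 1. In form: [[jaw, tx, ty, tz, twist], ...]. A call has 1 to 20 rows; each row is the pose to reach, as a shift and turn from the pose commanded when the call began, along the tool's axes at that moment; what a row does not reach only later rows make up. A row lasts 1/8 s, in which the tool goes at most 62.5 mm and 10.7 degrees, less where a joint would pass 70% of its speed; a pose out of reach is approached as far as the arm can. A call with a number of a shift or a turn outside -1 to 1 is refused whole. A call with a gripper value outside its range is refused whole. The fingers move at their own pace and stop on an object; FORCE is the grip in N (left out, the last holds). Time passes only in rows, so rows that repeat a pose let the fingers close. It gives the time, the measured TCP pose, the force and the opening at its end, in the units of the state.
- ctrl.observe(): the state, without advancing time (a new reading comes with each control period).
- ctrl.capture(name): name is "scene" or "top" or "wrist"; returns the picture (384x512x3 uint8, blue, green, red); there is no depth.
- ctrl.camera_params(name): a dict with "fx", "fy", "cx", "cy" (pixels), "extrinsics" (4x4, takes a point from world to camera coordinates). Camera axes: x right, y down, z forward; pixel columns grow to the right and rows downward; lengths in m; the calibration is good to about 2 mm. The wrist camera is an equidistant fisheye: a pixel r from the principal point sees the ray r / f radians off the axis. A picture is of the moment at which its call begins: read the wrist's pose just before it. camera_params takes no time and is no camera call; for the wrist camera it gives the pose at the moment of the call.
- ctrl.sign_off(): hands the job in, once; it reports no verdict.
The state is a dict: "clock": time; "q": joint angles; "qvel": joint speeds; "joint_efforts": joint torques, N m; "eef_pos": TCP position; "tool_rot": TCP orientation; "ft_force": force on the tool from outside, world axes, zero at the start; "wrist_torque": the same for the moment, N m; "finger_gap": finger opening in m.
Only numpy, scipy, OpenCV 4.12 (cv2) and the standard library are available. Lean on these libraries where they do the work, as an engineer would, in place of code of your own. Each camera call takes 0.05 s, during which the arm holds its last target.

TASK

Swing the bench camera round to the plaster jaw model: on the control box with the tall ball-topped stick, tilt that stick sideways to the side of its box on which the jaw model lies, nearly as far as it goes, hold it there for two seconds, then let it go so that it stands upright again. Do not tilt it to the other side, do not tilt the short flat-capped stick on the other box, and do not push the jaw model about.

Things in the scene. Friction and masses are not known exactly. Their poses are not given: they have to be found in the camera images.
- tall_box: Grey control box, 120 mm (x) by 110 mm (y) by 50 mm high, fixed to the bench, carrying the tall ball-topped stick. Origin at the centre of its underside; x points roughly away from the robot, y to the box's left, z up, turned by up to 20 degrees. The stick's pivot lies 45 mm above the origin. It may stand left of, right of or between the other box and the jaw model.
- tall_ball (a point): Centre of the black ball, 28 mm across, on top of the tall stick (10 mm steel shaft). Upright, it is 135 mm above the bench, 90 mm above the pivot. It tilts about the pivot in any direction, up to 0.45 rad (26 degrees: the ball is then 39 mm to the side and 9 mm lower). A spring brings it upright when let go; about 3 N at the ball holds it fully over.
- stub_cap (a point): Centre of the flat black cap, 34 mm across and 10 mm thick, of the short spring-centred stick in the middle of the other box, which is otherwise the same as tall_box and also fixed. 80 mm above the bench, 35 mm above its pivot. To be left alone.
- jaw_model: Loose off-white plaster jaw model with a horseshoe of teeth, about 75 mm (x) by 64 mm (y) by 33 mm high, 0.2 kg; not the plain round plaster disc. Origin at the middle of its underside, z up; the arch opens to its +x. It lies at least 100 mm to the left (+y) or right (-y) of tall_box's centre along tall_box's y axis: that side is the way to tilt.
Things that resemble listed ones, but are neither listed nor needed, are in the scene too. Leave any yellow look-alike of the tall_box alone.

How it is judged:
By the outcome, as a careful person would: the job done as asked, in the order asked, and still so for the second after the job is handed in, with the robot touching nothing.
It also fails if it takes over 35 s, if anything falls off the work surface, if the arm or the gripper's body presses on something with over 40 N, if the wrist force passes 120 N, or if a joint passes its speed limit or range.

## Working session

There is one attempt and no reset: what is moved stays moved. The work goes in short steps, Python scripts to look and compute and a shell command to move; the robot and the scene stay as the last step left them, time stands still between calls to the robot, and variables do not carry over. Pictures are saved under pics/ and viewed, and the job is handed in when it is done.

```bash
mkdir -p pics; cat > h.py <<'E'
import numpy as np, cv2
from workcell import ctrl
def ray(p,uv):
    E=np.array(p["extrinsics"]);R=E[:3,:3];t=E[:3,3]
    d=np.array([(uv[0]-p["cx"])/p["fx"],(uv[1]-p["cy"])/p["fy"],1.0])
    return -R.T@t, R.T@(d/np.linalg.norm(d))
def proj(p,X):
    E=np.array(p["extrinsics"]);c=E[:3,:3]@np.array(X)+E[:3,3]
    return c[0]/c[2]*p["fx"]+p["cx"], c[1]/c[2]*p["fy"]+p["cy"]
def tri(rays):
    A=np.zeros((3,3));b=np.zeros(3)
    for o,d in rays:
        P=np.eye(3)-np.outer(d,d);A+=P;b+=P@o
    X=np.linalg.solve(A,b)
    return X,[np.linalg.norm((np.eye(3)-np.outer(d,d))@(X-o)) for o,d in rays]
def plane(r,z):
    o,d=r;return o+d*(z-o[2])/d[2]
E
python3 - <<'E'
from h import *
s=ctrl.observe();print({k:np.round(v,3).tolist() for k,v in s.items()})
for n in("scene","top","wrist"):
    im=ctrl.capture(n);cv2.imwrite(f"pics/{n}0.png",im)
    p=ctrl.camera_params(n);print(n,{k:np.round(v,3).tolist() for k,v in p.items()})
E
```

```text
{'clock': 0.0, 'q': [-1.407, 0.259, 0.021, 1.334, -0.0, 1.418], 'qvel': [0.001, -0.0, 0.001, -0.001, -0.001, -0.0], 'joint_efforts': [-0.001, -55.564, 34.453, 0.014, -0.0, -0.0], 'eef_pos': [0.171, -0.522, 0.242], 'tool_rot': [-0.001, 0.987, 0.158, -0.0], 'ft_force': [-0.816, -0.08, -0.004], 'wrist_torque': [-0.015, -0.038, -0.032], 'finger_gap': 0.086}
scene {'fx': 468.854, 'fy': 468.854, 'cx': 257.972, 'cy': 195.233, 'extrinsics': [[-0.069, 0.998, -0.015, 0.021], [0.643, 0.033, -0.765, -0.209], [-0.762, -0.062, -0.644, 1.565], [0.0, 0.0, 0.0, 1.0]]}
top {'fx': 489.067, 'fy': 489.067, 'cx': 264.179, 'cy': 195.628, 'extrinsics': [[0.025, -1.0, -0.018, 0.005], [-0.998, -0.023, -0.059, 0.464], [0.058, 0.019, -0.998, 1.163], [0.0, 0.0, 0.0, 1.0]]}
wrist {'fx': 297.319, 'fy': 297.319, 'cx': 253.352, 'cy': 189.337, 'extrinsics': [[0.312, -0.95, -0.001, -0.549], [-0.899, -0.296, 0.324, -0.041], [-0.308, -0.1, -0.946, 0.382], [0.0, 0.0, 0.0, 1.0]]}
```

View pics/scene0.png

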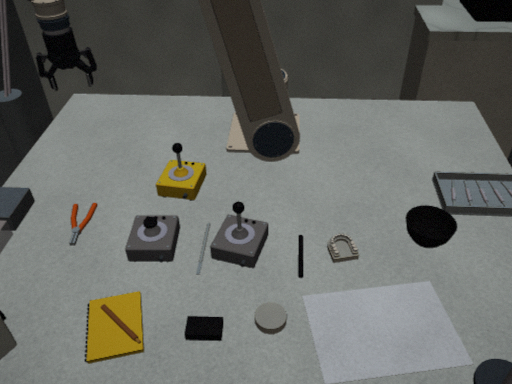

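View pics/top0.png

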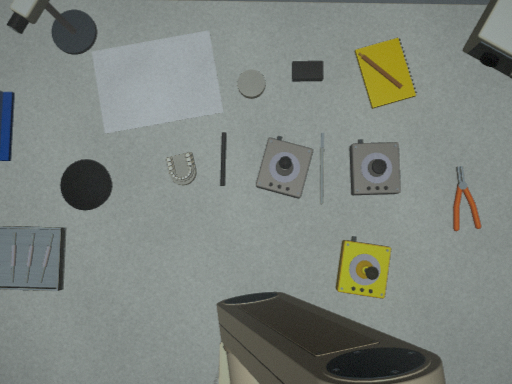

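The scene view shows the grey tall-stick box near (240,238), the stub box at (153,238), the yellow look-alike at (181,178) and the jaw at (343,247). In the top view the tall box is at (285,167) and the jaw at (181,168). Next I'll enlarge crops to measure them.

```bash
python3 - <<'E'
from h import *
a=cv2.imread("pics/scene0.png")[190:280,200:370];cv2.imwrite("pics/sc_c.png",cv2.resize(a,None,fx=4.7,fy=4.7,interpolation=cv2.INTER_CUBIC))
a=cv2.imread("pics/top0.png")[125:215,155:325];cv2.imwrite("pics/tp_c.png",cv2.resize(a,None,fx=4.7,fy=4.7,interpolation=cv2.INTER_CUBIC))
E
```

```text
(no output)
```

View pics/sc_c.png

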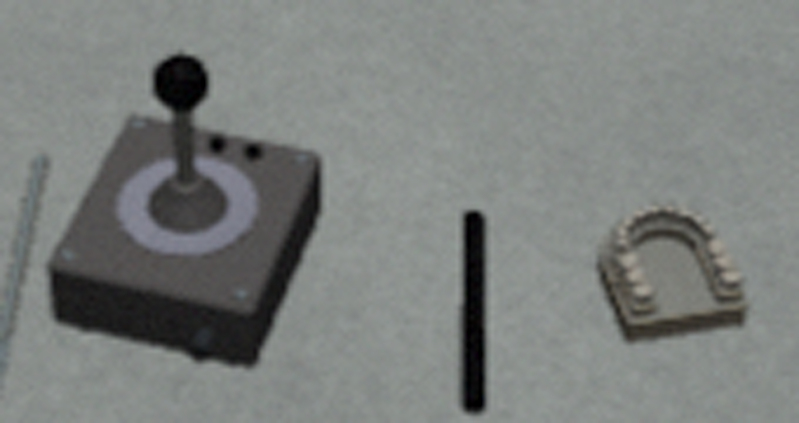

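View pics/tp_c.png

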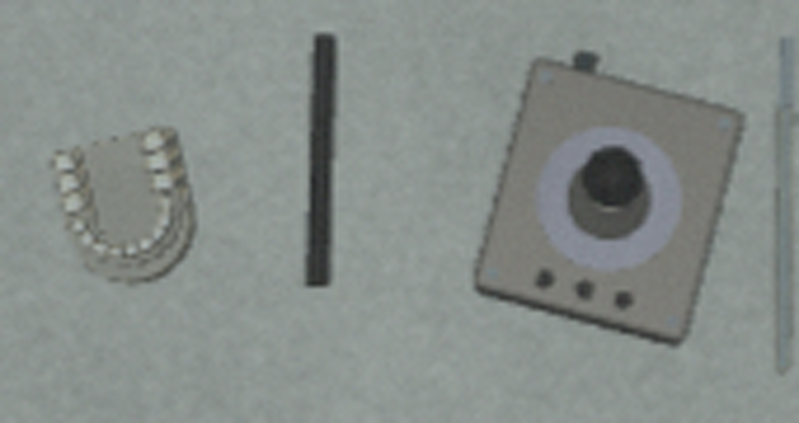

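```bash
python3 - <<'E'
from h import *
ps=ctrl.camera_params("scene");pt=ctrl.camera_params("top")
S=lambda u,v:((u+.5)/4.7-.5+200,(v+.5)/4.7-.5+190)
T=lambda u,v:((u+.5)/4.7-.5+155,(v+.5)/4.7-.5+125)
B,e=tri([ray(ps,S(181,81)),ray(pt,T(613,175))]);print("ball",B,e)
tc=[plane(ray(pt,T(*c)),.05) for c in [(537,58),(743,113),(683,340),(477,288)]]
print(np.round(tc,4));c=np.mean(tc,0);print("centre",c)
sc=[plane(ray(ps,S(*c)),.05) for c in [(52,266),(250,312),(319,155),(133,117)]] 
print(np.round(sc,4),np.mean(sc,0))
for q in(tc,sc):print([np.linalg.norm(q[i]-q[(i+1)%4]).round(4) for i in range(4)])
x=(tc[0]+tc[1]-tc[2]-tc[3]);yaw=np.arctan2(x[1],x[0]);print("yaw",yaw)
x=(sc[0]+sc[1]-sc[2]-sc[3]);print(np.arctan2(x[1],x[0]))
J=tri([ray(ps,S(672,270)),ray(pt,T(125,200))]);print("jaw",J)
d=J[0]-c;print("in box frame",d[0]*np.cos(yaw)+d[1]*np.sin(yaw),-d[0]*np.sin(yaw)+d[1]*np.cos(yaw))
R=cv2.Rodrigues
from scipy.spatial.transform import Rotation as Ro
q=ctrl.observe()["tool_rot"];print(Ro.from_quat(np.roll(q,-1)).as_matrix().round(3))
E
```

```text
ball [ 0.53046758 -0.02873811  0.13717717] [np.float64(0.000396342319611764), np.float64(0.0003963423196117582)]
[[ 0.5997  0.0082  0.05  ]
 [ 0.5742 -0.095   0.05  ]
 [ 0.4603 -0.0675  0.05  ]
 [ 0.4838  0.0353  0.05  ]]
centre [ 0.52951487 -0.02976079  0.05      ]
[[ 0.5746 -0.0923  0.05  ]
 [ 0.6     0.0088  0.05  ]
 [ 0.4872  0.0365  0.05  ]
 [ 0.463  -0.0648  0.05  ]] [ 0.53120936 -0.02794474  0.05      ]
[np.float64(0.1063), np.float64(0.1172), np.float64(0.1054), np.float64(0.119)]
[np.float64(0.1043), np.float64(0.1161), np.float64(0.1042), np.float64(0.115)]
yaw -0.23324371438335817
-0.24088863020497756
jaw (array([0.52769066, 0.22000272, 0.01557434]), [np.float64(0.00119100647285265), np.float64(0.001191006472852674)])
in box frame -0.05950380804859748 0.24257872524240806
[[ 0.95   0.312 -0.   ]
 [ 0.312 -0.95   0.001]
 [ 0.    -0.001 -1.   ]]
```

View pics/wrist0.png

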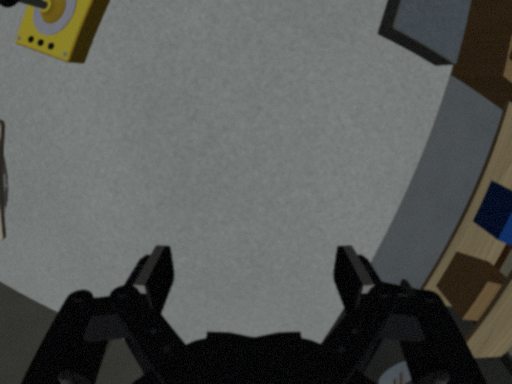

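Two views put the ball at (0.530, -0.029, 0.137), which agrees with the 135 mm given. The box yaw is about -0.237 and the box edges come out close to 106 x 117 mm. The jaw is about 243 mm away on the box's +y side, so I tilt along (0.235, 0.972). I'll move above the ball and turn the jaws onto the box's y axis, using the half turn that keeps joint 6 in range.

```bash
cat > rel.py <<'E'
from h import *
import sys
from scipy.spatial.transform import Rotation as Ro
def rel(X,head):
    s=ctrl.observe();R=Ro.from_quat(np.roll(s["tool_rot"],-1)).as_matrix()
    d=R.T@(np.array(X)-s["eef_pos"]);h=np.arctan2(R[1,0],R[0,0])
    tw=-((head-h+np.pi)%(2*np.pi)-np.pi)
    print("t",s["clock"],"pos",np.round(s["eef_pos"],4),"head",h.round(4),"q",np.round(s["q"],3),"F",np.round(s["ft_force"],2),"gap",s["finger_gap"])
    print("rel shares",np.round(d/.1,3),"twist",round(tw/1.5,3))
if __name__=="__main__": rel([float(v) for v in sys.argv[1:4]],float(sys.argv[4]))
E
python3 -m pendant '[[-0.2,1,-0.72,0,-0.87],[-0.2,1,-0.72,0,-0.87],[-0.2,1,-0.72,0,-0.87],[-0.2,1,-0.72,0,-0.87],[-0.2,1,-0.72,0,-0.87],[-0.2,1,-0.72,0,-0.87],[-0.2,1,-0.72,0,-0.87],[-0.2,1,-0.72,0,-0.87]]'
python3 rel.py 0.53 -0.029 0.22 2.905
```

```text
clock: 1.15
eef_pos: [0.2439, -0.423, 0.2421]
tool_rot: [-0.0, 0.689, 0.724, 0.0]
ft_force: [0.1, -0.2, -0.3]
finger_gap: 0.0512
t 1.15 pos [ 0.2439 -0.423   0.2421] head 1.6206 q [-1.22   0.153 -0.116  1.302  0.     0.301] F [ 0.05 -0.25 -0.31] gap 0.051238735686124255
rel shares [3.792 3.053 0.222] twist -0.856
```

```bash

python3 -m pendant '[[-0.2,0.5,0.4,0,0],[-0.2,1,0.8,0,0],[-0.2,1,0.8,0,0]]'
python3 -m pendant '[[-0.2,0.5,0.4,0,0],[-0.2,1,0.8,0,0],[-0.2,1,0.8,0,0]]'
python3 -m pendant '[[-0.2,0.5,0.4,0,0],[-0.2,1,0.8,0,0],[-0.2,1,0.8,0,0]]'
python3 rel.py 0.53 -0.029 0.22 2.905
```

```text
clock: 1.52
eef_pos: [0.3202, -0.3161, 0.2426]
tool_rot: [0.0, 0.689, 0.725, 0.0]
ft_force: [-0.6, -0.8, 0.2]
finger_gap: 0.0515
clock: 1.9
eef_pos: [0.3949, -0.2127, 0.2423]
tool_rot: [-0.0, 0.688, 0.725, 0.0]
ft_force: [-0.7, -1.2, -0.2]
finger_gap: 0.0509
clock: 2.28
eef_pos: [0.4697, -0.1096, 0.2419]
tool_rot: [-0.0, 0.689, 0.725, 0.0]
ft_force: [-0.4, 0.2, -1.3]
finger_gap: 0.0513
t 2.275 pos [ 0.4697 -0.1096  0.2419] head 1.6227 q [-0.404  0.143 -0.129  1.299  0.     1.115] F [-0.43  0.22 -1.25] gap 0.05125359993395418
rel shares [0.774 0.644 0.22 ] twist -0.855
```

```bash

python3 -m pendant '[[-0.2,0.4,0.3,0,-0.1],[-0.2,0.77,0.64,0,-0.3],[-0.2,0.77,0.64,0.1,-0.86],[-0.2,0.77,0.64,0.1,-0.86],[-0.2,0.77,0.64,0.1,-0.86],[-0.2,0.77,0.64,0.1,-0.86],[-0.2,0.77,0.64,0.1,-0.86],[-0.2,0.77,0.64,0.1,-0.86],[-0.2,0.77,0.64,0.1,-0.86]]'
python3 rel.py 0.53 -0.029 0.12 2.905
python3 - <<'E'
from h import *
im=ctrl.capture("scene");a=im[120:290,180:400];cv2.imwrite("pics/s1.png",cv2.resize(a,None,fx=3.4,fy=3.4,interpolation=cv2.INTER_CUBIC))
E
```

```text
clock: 3.4
eef_pos: [0.5282, -0.0322, 0.2322]
tool_rot: [-0.0, 0.118, 0.993, -0.0]
ft_force: [0.6, -0.3, -0.3]
finger_gap: 0.0511
t 3.4 pos [ 0.5282 -0.0322  0.2322] head 2.9058 q [-0.219  0.226 -0.048  1.297 -0.     0.016] F [ 0.63 -0.25 -0.26] gap 0.05107903439779651
rel shares [-0.01   0.036  1.122] twist 0.001
```

View pics/s1.png

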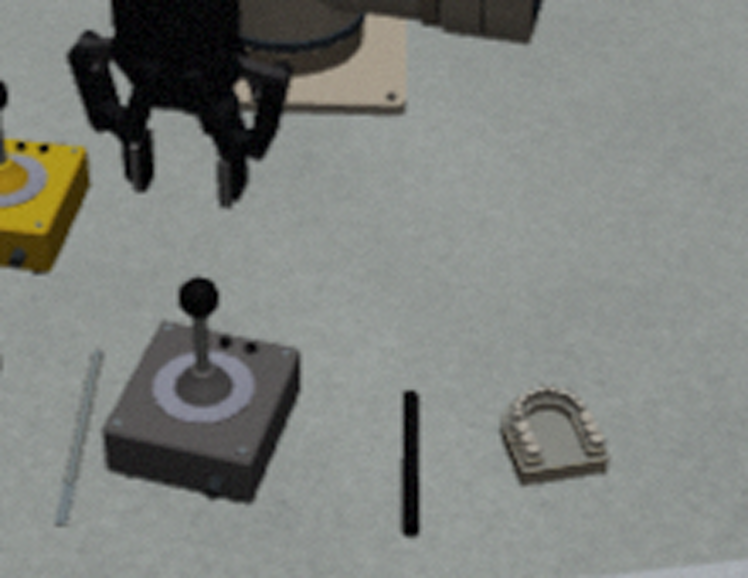

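```bash

python3 - <<'E'
from h import *
p=ctrl.camera_params("scene")
y=np.array([.235,.972,0])
c=np.array([.5282,-.0322,.222])
for X in (c,c+y*.031,c-y*.031,c+[0,0,.1],[.53,-.029,.137]):
    u,v=proj(p,X);print(round((u-180)*3.4),round((v-120)*3.4))
E
```

```text
186 194
232 202
141 185
179 62
197 295
```

The jaw tips appear at (140,185) and (230,202), which matches the projected TCP, so the fingers straddle the ball. Tool +y is now the tilt direction. I'll descend straight down.

```bash

python3 -m pendant '[[-0.2,-0.01,0.035,0.1,0],[-0.2,-0.01,0.035,0.3,0],[-0.2,-0.01,0.035,0.5,0],[-0.2,-0.01,0.035,0.7,0],[-0.2,-0.01,0.035,0.85,0],[-0.2,-0.01,0.035,1,0],[-0.2,-0.01,0.035,1,0]]'
python3 -m pendant '[[-0.2,0,0,0.1,0],[-0.2,0,0,0.1,0]]'
python3 rel.py 0.53 -0.029 0.12 2.905
python3 - <<'E'
from h import *
im=ctrl.capture("scene");a=im[150:290,180:360];cv2.imwrite("pics/s2.png",cv2.resize(a,None,fx=4,fy=4,interpolation=cv2.INTER_CUBIC))
im=ctrl.capture("wrist");cv2.imwrite("pics/w2.png",im)
E
```

```text
clock: 4.32
eef_pos: [0.5295, -0.0277, 0.1312]
tool_rot: [-0.001, 0.115, 0.993, 0.0]
ft_force: [0.2, 0.2, 0.5]
finger_gap: 0.0515
clock: 4.58
eef_pos: [0.5299, -0.0279, 0.1219]
tool_rot: [-0.0, 0.115, 0.993, 0.0]
ft_force: [-0.2, -1.0, 0.0]
finger_gap: 0.0514
t 4.575 pos [ 0.5299 -0.0279  0.1219] head 2.9117 q [-0.211  0.291 -0.251  1.029 -0.     0.019] F [-0.18 -1.02  0.04] gap 0.05139770446339305
rel shares [-0.004 -0.011  0.019] twist 0.004
```

View pics/s2.png

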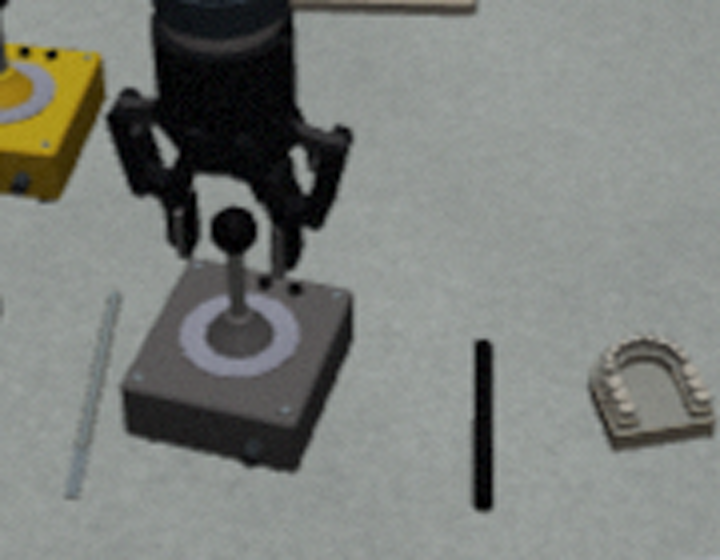

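View pics/w2.png

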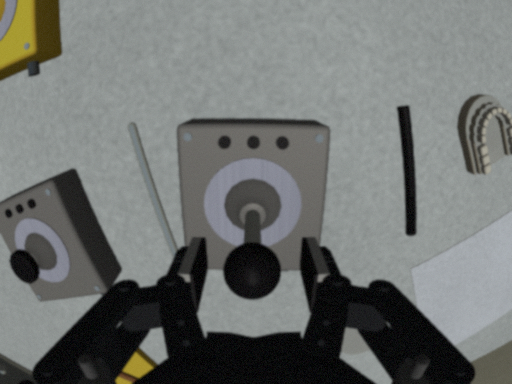

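The ball sits centred between the pads: wrist view shows the ball at (252,270) and the pads at 205 and 302. I'll push gradually along tool +y, then look before the final bit.

```bash

python3 -m pendant '[[-0.2,0,0.05,0.02,0],[-0.2,0,0.1,0.02,0],[-0.2,0,0.14,0.02,0],[-0.2,0,0.18,0.02,0],[-0.2,0,0.22,0.02,0],[-0.2,0,0.26,0.02,0],[-0.2,0,0.3,0.02,0],[-0.2,0,0.34,0.02,0],[-0.2,0,0.38,0.02,0],[-0.2,0,0.42,0.02,0],[-0.2,0,0.42,0.02,0]]'
python3 rel.py 0.53 -0.029 0.12 2.905
python3 - <<'E'
from h import *
im=ctrl.capture("scene");a=im[150:290,180:360];cv2.imwrite("pics/s3.png",cv2.resize(a,None,fx=4,fy=4,interpolation=cv2.INTER_CUBIC))
im=ctrl.capture("wrist");cv2.imwrite("pics/w3.png",im)
ps=ctrl.camera_params("scene")
P=np.array([.530,-.029,.046])
for th in (.3,.35,.4,.42,.45):
    X=P+.09*np.array([np.sin(th)*.235,np.sin(th)*.972,np.cos(th)])
    u,v=proj(ps,X);print(th,((u-180+.5)*4).round(),((v-150+.5)*4).round())
E
```

```text
clock: 6.05
eef_pos: [0.5396, 0.0132, 0.1202]
tool_rot: [-0.0, 0.114, 0.993, -0.0]
ft_force: [-0.9, -2.3, -1.5]
finger_gap: 0.051
t 6.05 pos [0.5396 0.0132 0.1202] head 2.9121 q [-0.131  0.306 -0.233  1.032 -0.     0.099] F [-0.93 -2.26 -1.49] gap 0.05097643414506748
rel shares [-0.002 -0.433  0.002] twist 0.005
0.3 278.0 244.0
0.35 285.0 248.0
0.4 292.0 251.0
0.42 295.0 253.0
0.45 299.0 255.0
```

View pics/s3.png

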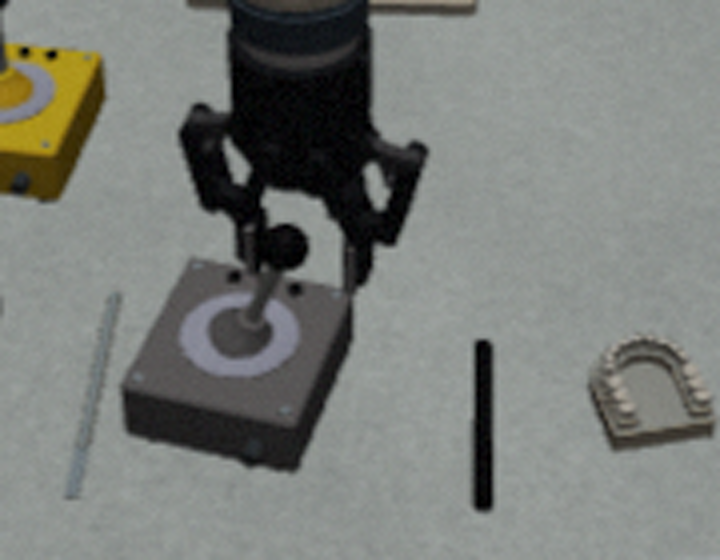

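View pics/w3.png

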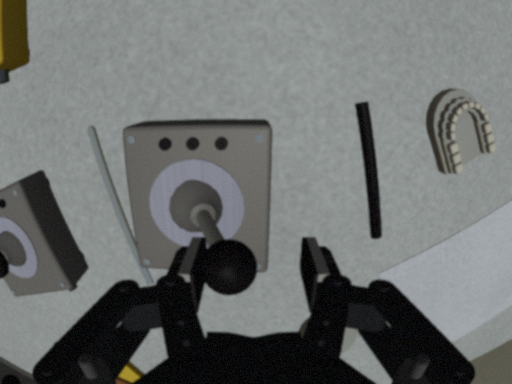

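Ball is at (286,246) in the scene crop, about 0.35 rad toward the jaw, and rests on the pushing pad. Going 5 mm further gives about 0.42 rad, then hold.

```bash

python3 -m pendant '[[-0.2,0,0.03,0,0],[-0.2,0,0.052,0,0],[-0.2,0,0.052,0,0]]'
python3 rel.py 0.53 -0.029 0.12 2.905
python3 - <<'E'
from h import *
im=ctrl.capture("scene");a=im[150:290,180:360];cv2.imwrite("pics/s4.png",cv2.resize(a,None,fx=4,fy=4,interpolation=cv2.INTER_CUBIC))
E
```

```text
clock: 6.52
eef_pos: [0.5408, 0.0182, 0.1203]
tool_rot: [-0.0, 0.115, 0.993, -0.0]
ft_force: [-1.1, -2.6, -2.3]
finger_gap: 0.0512
t 6.525 pos [0.5408 0.0182 0.1203] head 2.912 q [-0.121  0.308 -0.229  1.033 -0.     0.108] F [-1.12 -2.56 -2.28] gap 0.05124363332901301
rel shares [-0.002 -0.484  0.003] twist 0.005
```

View pics/s4.png

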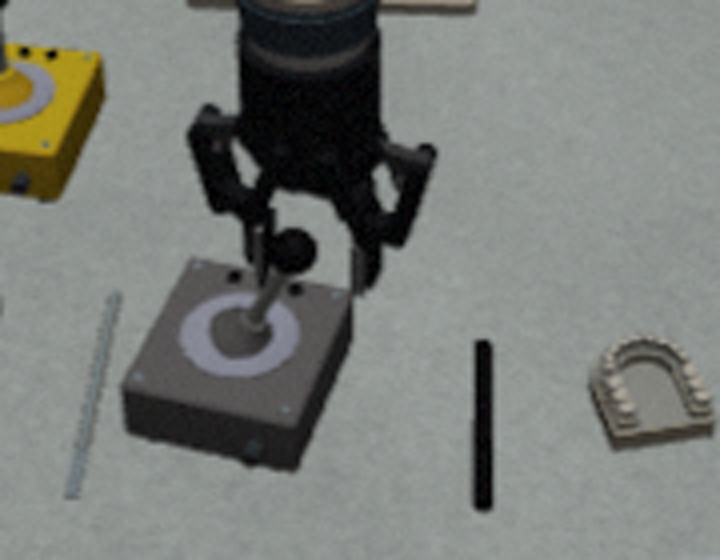

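The ball is now at (294,250), about 0.41 rad, with around 2.8 N sideways force. Holding here for two seconds.

```bash

python3 -m pendant '[[-0.2,0,0,0,0],[-0.2,0,0,0,0],[-0.2,0,0,0,0],[-0.2,0,0,0,0],[-0.2,0,0,0,0],[-0.2,0,0,0,0],[-0.2,0,0,0,0],[-0.2,0,0,0,0],[-0.2,0,0,0,0],[-0.2,0,0,0,0],[-0.2,0,0,0,0],[-0.2,0,0,0,0],[-0.2,0,0,0,0],[-0.2,0,0,0,0],[-0.2,0,0,0,0],[-0.2,0,0,0,0],[-0.2,0,0,0,0]]'
python3 - <<'E'
from h import *
im=ctrl.capture("scene");a=im[150:290,180:360];cv2.imwrite("pics/s5.png",cv2.resize(a,None,fx=4,fy=4,interpolation=cv2.INTER_CUBIC))
E
python3 rel.py 0.53 -0.029 0.12 2.905
```

```text
clock: 8.7
eef_pos: [0.5408, 0.0181, 0.1203]
tool_rot: [0.0, 0.115, 0.993, -0.0]
ft_force: [-1.0, -3.6, -1.5]
finger_gap: 0.0513
t 8.75 pos [0.5408 0.0181 0.1203] head 2.9118 q [-0.122  0.308 -0.23   1.033 -0.     0.108] F [-1.09 -2.9  -2.8 ] gap 0.05123916998110567
rel shares [-0.002 -0.483  0.003] twist 0.005
```

View pics/s5.png

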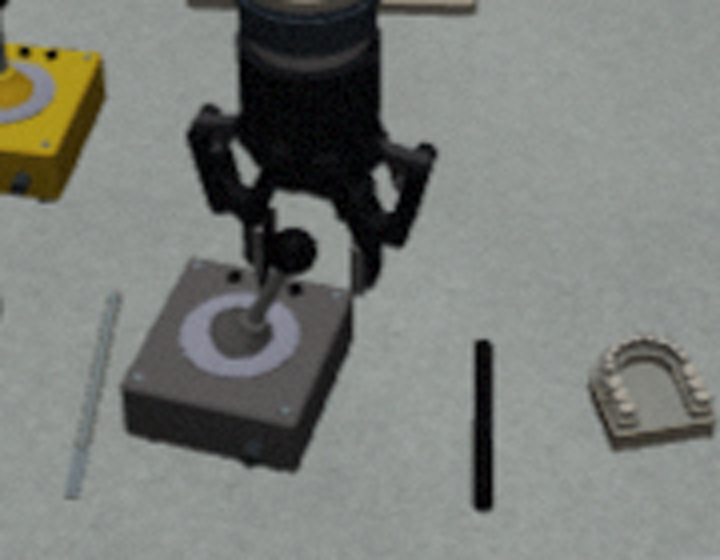

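The ball stayed at (294,250) for the whole hold, about 2.3 s. Now I'll bring it back gently, re-centre the gap and lift clear.

```bash

python3 -m pendant '[[-0.2,0,-0.05,0,0],[-0.2,0,-0.1,0,0],[-0.2,0,-0.15,0,0],[-0.2,0,-0.2,0,0],[-0.2,0,-0.25,0,0],[-0.2,0,-0.3,0,0],[-0.2,0,-0.34,0,0],[-0.2,0,-0.38,0,0],[-0.2,0,-0.43,0,0],[-0.2,0,-0.48,0,0],[-0.2,0,-0.48,0,0],[-0.2,0,-0.48,0,0]]'
python3 - <<'E'
from h import *
cv2.imwrite("pics/w6.png",ctrl.capture("wrist"))
E
python3 rel.py 0.53 -0.029 0.12 2.905
```

```text
clock: 10.25
eef_pos: [0.5299, -0.0287, 0.1203]
tool_rot: [0.0, 0.115, 0.993, 0.0]
ft_force: [0.2, 0.8, -0.1]
finger_gap: 0.0514
t 10.3 pos [ 0.5299 -0.0286  0.1203] head 2.9118 q [-0.212  0.292 -0.254  1.025  0.     0.018] F [ 0.1   0.72 -0.12] gap 0.05093660014390741
rel shares [-0.002 -0.004  0.003] twist 0.005
```

View pics/w6.png

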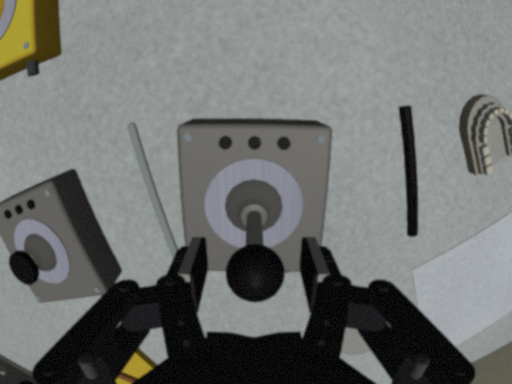

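The ball is upright and free at (255,272), centred between the pads. Lifting.

```bash

python3 -m pendant '[[-0.2,0,0,-0.15,0],[-0.2,0,0,-0.35,0],[-0.2,0,0,-0.6,0],[-0.2,0,0,-0.85,0],[-0.2,0,0,-1,0],[-0.2,0,0,-1,0],[-0.2,0,0,-1,0]]'
python3 - <<'E'
from h import *
im=ctrl.capture("scene");a=im[150:290,130:360];cv2.imwrite("pics/s7.png",cv2.resize(a,None,fx=3.4,fy=3.4,interpolation=cv2.INTER_CUBIC))
cv2.imwrite("pics/w7.png",ctrl.capture("wrist"))
p=ctrl.camera_params("scene");u,v=proj(p,[.5305,-.0287,.137]);print((u-130+.5)*3.4,(v-150+.5)*3.4)
E
python3 rel.py 0.53 -0.029 0.12 2.905
```

```text
clock: 11.18
eef_pos: [0.5296, -0.0286, 0.2196]
tool_rot: [-0.001, 0.115, 0.993, 0.0]
ft_force: [-0.2, -0.5, -0.6]
finger_gap: 0.0512
368.7714992448318 195.19433089309794
t 11.275 pos [ 0.5295 -0.0286  0.2193] head 2.9118 q [-0.212  0.234 -0.071  1.268  0.     0.018] F [-0.81 -0.9  -0.01] gap 0.05110842298988544
rel shares [-0.007 -0.003  0.993] twist 0.005
```

View pics/s7.png

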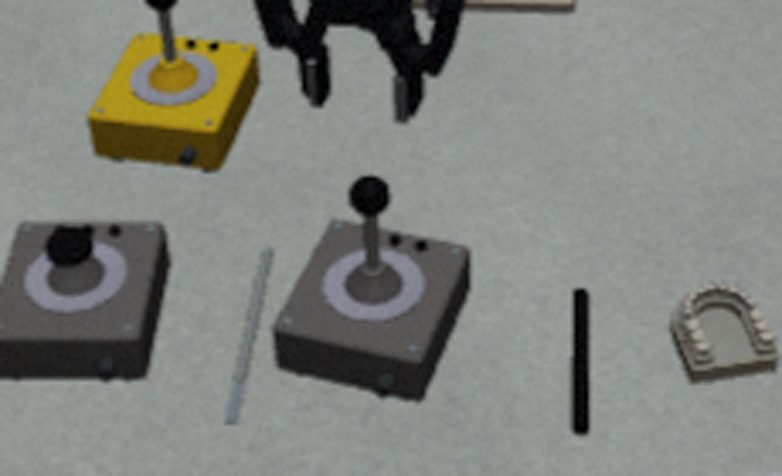

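The stick is upright again, with the ball at (370,196) against (369,195) predicted. The gripper is clear, and the stub stick, the yellow box and the jaw look unmoved. Handing in.

```bash
python3 -c "
from workcell import ctrl
print(ctrl.sign_off())"
```

```text
the job is handed in; nothing more can be done
None
```

The tall stick was tilted toward the jaw model, held there, and let go. It stands upright again, and I have handed the job in.

- **Side:** The jaw model lies about 0.24 m along the tall box's +y (left) side, so I pushed the ball that way with one finger pad, the ball standing between the open jaws.
- **Tilt and hold:** I held it at about 0.41 rad of the 0.45 rad limit, read from the camera image and the finger travel, for about 2.3 s. The sideways force was about 3 N.
- **Release:** I let the stick follow the finger back slowly, so it would not swing to the other side, then lifted straight up.
- **Last checks:** The ball is within about 1 pixel, in a 3.4x enlarged view, of where it stood at the start. The gripper is about 70 mm above it and touches nothing. The jaw model, the short stick and the yellow box look unmoved. The clock stood at about 11.3 s.

No check failed. The box edges measured a few millimetres under the given size, at about 106 by 117 mm, and the ball stood 2 mm above its nominal height. I took both as calibration and pixel-reading error.

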